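Clear the chopping board and lay out the next blank

TASK

Take the scraper block by its handle and use it to push all five wood chips off the chopping board into the catch tray along its far edge, without touching the chips with the gripper, then stand the scraper upright back on the bench where you found it. Once the board is clear, take the waisted handle blank out of the carton, leaving the plain sticks in there, and lay it flat in the middle of the board. Leave the mug, hammer and whetstone where they are.

Things in the scene. Friction and masses are not known exactly. Their poses are not given: they have to be found in the camera images.
- board: Fixed chopping board, a dark wooden slab 200 (own x) x 260 (own y) x 45 high on the bench. Origin: centre of its underside; z up; +x points to its far edge, where a sheet-metal catch tray adjoins: 110 (x) x 300 (y), floor 4 thick, no wall towards the board, 3 mm walls 36 high on the other three sides (9 lower than the board's top).
- board_top (a point): Middle of the board's top face, 45 above the bench; axes as the board's.
- tray (a point): Middle of the tray's floor (4 above the bench, 155 from the board's middle along +x); axes as the board's. The tray's inside reaches +-52 in x and +-147 in y.
- scraper: Wooden scraper block standing on the bench, about 250 g: a foot 150 long (own x) x 36 (own y) x 30 high with a metal shoe, and centred on it an upright rib handle 110 long (x) x 22 thick (y), from 30 to 95 above the underside. It scrapes with the foot's 150 mm long side. Origin: centre of the underside, z up.
- carton: Fixed low open cardboard carton, 210 (own x) x 214 (own y) outside, walls 5 thick and 50 high, floor 5 thick. It stands to the left or the right of the board, the scraper on the other side. Origin: centre of its underside.
- blank: The waisted handle blank in the carton, pale wood, about 100 g: 130 long (own x), 34 high; both ends are blocks 42 long and 36 wide (own y), the 46 long waist between them is 22 wide (own y). Origin: centre of its underside, below the waist; own z up. Plain sticks lie about 60 from its centre line.
- chip0: Loose pale wood chip on the board, 36 long (own x) x 22 wide x 12 thick, one end thinner. Origin: centre of its underside; may land in any attitude.
- chip1: Loose pale wood chip on the board, 36 long (own x) x 22 wide x 12 thick, one end thinner. Origin: centre of its underside; may land in any attitude.
- chip2: Loose pale wood chip on the board, 36 long (own x) x 22 wide x 12 thick, one end thinner. Origin: centre of its underside; may land in any attitude.
- chip3: Loose pale wood chip on the board, 36 long (own x) x 22 wide x 12 thick, one end thinner. Origin: centre of its underside; may land in any attitude.
- chip4: Loose pale wood chip on the board, 36 long (own x) x 22 wide x 12 thick, one end thinner. Origin: centre of its underside; may land in any attitude.
- stick0: Plain straight square stick in the carton, 120 long (own x) x 22 x 22, 45 g; not wanted. Origin: centre of its underside.
- stick1: Plain straight square stick in the carton, 120 long (own x) x 22 x 22, 45 g; not wanted. Origin: centre of its underside.
- stick2: Plain straight square stick in the carton, 120 long (own x) x 22 x 22, 45 g; not wanted. Origin: centre of its underside.
- mug: White plastic mug on the bench, 76 across, 85 high; a bystander. Origin: centre of its underside.
- hammer: Hammer lying on the bench beyond the work; a bystander. Origin: centre of its underside, below the middle of its length; lies along own x.
- whetstone: Grey whetstone lying on the bench, 150 (own x) x 50 x 25; a bystander. Origin: centre of its underside.
Things that resemble listed ones, but are neither listed nor needed, are in the scene too. What is shaped like the blank but green or turquoise is not meant.

How it is judged:
On the way, in this order (a step that is already met when the one before it is completed fails the run):
1. all five chips are in the catch tray (x of chip0 in the frame of tray between -0.058 and 0.058 m and y of chip0 in the frame of tray between -0.152 and 0.152 m and height (world z) of each of chip0, chip1, chip2, chip3, chip4 below 0.038 m and x of chip1 in the frame of tray between -0.058 and 0.058 m and y of chip1 in the frame of tray between -0.152 and 0.152 m and x of chip2 in the frame of tray between -0.058 and 0.058 m and y of chip2 in the frame of tray between -0.152 and 0.152 m and x of chip3 in the frame of tray between -0.058 and 0.058 m and y of chip3 in the frame of tray between -0.152 and 0.152 m and x of chip4 in the frame of tray between -0.058 and 0.058 m and y of chip4 in the frame of tray between -0.152 and 0.152 m), for 0.2 s.
2. the waisted blank lies released and flat in the middle of the board (horizontal distance between blank and board_top below 0.045 m and angle between blank's own x axis and vertical between 1.47 and 1.67 rad and height (world z) of blank between 0.035 and 0.085 m and linear speed of blank below 0.02 m/s and contact force between blank and the fingers below 0.1 N), for 0.2 s.
At the end, for the whole second after the job is handed in: All five chips lie in the tray, below its rim; the scraper stands upright on the bench within 60 mm of its starting place; the waisted blank lies flat, released and at rest on the board, its centre within 45 mm of the board's middle; the three plain sticks are still in the carton (all of step 1 and all of step 2 and distance of scraper from where it was at the start of the episode below 0.06 m and angle between scraper's own z axis and vertical below 0.1 rad and height (world z) of scraper below 0.01 m and x of stick0 in the frame of carton between -0.105 and 0.105 m and y of stick0 in the frame of carton between -0.107 and 0.107 m and height (world z) of each of stick0, stick1, stick2 below 0.06 m and x of stick1 in the frame of carton between -0.105 and 0.105 m and y of stick1 in the frame of carton between -0.107 and 0.107 m and x of stick2 in the frame of carton between -0.105 and 0.105 m and y of stick2 in the frame of carton between -0.107 and 0.107 m); the robot touches nothing.
It fails at once if the gripper or arm touches a chip (contact force between any of chip0, chip1, chip2, chip3, chip4 and the fingers above 0.3 N or contact force between any of chip0, chip1, chip2, chip3, chip4 and the arm above 0.3 N).
It fails at once if the mug, hammer or whetstone is moved by more than 30 mm (distance of any of mug, hammer, whetstone from where it was at the start of the episode above 0.03 m).
It also fails if it takes over 69 s, if anything falls off the work surface, if the arm or the gripper's body presses on something with over 40 N, if the wrist force passes 120 N, or if a joint passes its speed limit or range.

ROBOT

A 7-joint arm with a two-finger parallel gripper is mounted at the origin on the work surface. World frame = base frame: x ahead of the robot, y to its left, z up, the work surface at z = 0. Lengths are in m, angles in rad, forces in N, time in s.
With the tool pointing down it reaches from about 0.4 to 0.925 m from the base axis. Payload 5.6 kg.
Tool frame: the origin (TCP) lies at the very end of the fingers, on their centre line; the grasp point (between the pads) lies 19 mm behind it; z points along the fingers, y is the line along which they close (so a half turn about z gives the same grasp; the last joint's range is limited). The gripper opens to 85 mm and grips with 20 to 120 N. Pads are 22 mm wide; open, the fingers measure 114 mm over their backs; the gripper's body (76 mm by 85 mm) begins 54 mm behind the grasp point. The pads swing forward as they close: fully open they stand 13 mm farther back than shut.
Start: joints at [-1.278, 0.468, -0.012, 1.603, 0.006, 1.071, -0.056], TCP at [0.214, 0.614, 0.231] pointing down, gripper open.
Joint ranges: [-2.53, 2.53], [-0.31, 2.02], [-1.57, 1.55], [0.28, 2.44], [-1.29, 4.43], [0.15, 1.84], [-2.92, 2.92]. Speed limits (rad/s): [2.57, 2.57, 3.14, 3.14, 3.14, 3.14, 3.14].

INTERFACE

Orientations are given as [roll, pitch, yaw] about the fixed x, y, z axes, in that order (R = Rz(yaw) Ry(pitch) Rx(roll)).
In Python, from cell import state, read_camera, calibration, close_job, search_frame, regions_of gives the robot as it stands.
- The arm moves only by the tool jog_arm, never from a script. Its argument "rows" is a list that holds one entry, the list of rows, each a list of 7 numbers: the shift along the tool's x, y, z scaled (see below), then the turn, a rotation vector about the tool's x, y, z scaled (see below), then the opening, from 0 (shut) to 1 (fully open). A call has 1 to 20 rows; each row shifts and turns the commanded pose from where the row before left it, along the tool's axes as they then stand; what a row does not reach is not made up. The controller multiplies each number of a shift by 25 cm and each number of a turn by pi rad. A row lasts 1/12 s, in which the tool goes at most 41.7 mm and 7.16 degrees, less where a joint would pass 70% of its speed; a pose out of reach is approached as far as the arm can. A call with a number of a shift or a turn outside -1 to 1 is refused whole. A call with a gripper value outside its range is refused whole. The fingers move at their own pace and stop on an object; "squeeze" is the grip in N (left out, the last holds). Time passes only in rows, so rows that do not move let the fingers close. It gives the time, the measured TCP pose, the force, the opening and the grip force at its end, in the units of the state.
- state(): the state, without advancing time (a new reading comes with each control period).
- read_camera(name): name is "side" or "top"; returns (picture, depth): 480x640x3 uint8, blue, green, red; 480x640 float32, m along the optical axis (not along the pixel's ray), 0 where there is no reading.
- calibration(name): a dict with "fx", "fy", "cx", "cy" (pixels), "R" (3x3) and "t" (3): a world point X has camera coordinates R X + t. Camera axes: x right, y down, z forward; pixel columns grow to the right and rows downward; lengths in m; the calibration is good to about 2 mm. A picture is of the moment at which its call begins. calibration takes no time and is no camera call.
- close_job(): hands the job in; it is judged then, once.
Trained networks look in the newest picture that a camera, given by its name, has taken for a name from the list of things; names that differ only in an ending like _2 or _b are one class to them, and where a whole thing is asked for, a point or a joint stands for the part that bears it (a point fixed in the world has none). Each returns a list of dicts, best first, with "p" (0 to 1); they miss things now and then, are a little off and sometimes report something else, mostly with a low value. They report only what shows in the picture. A call takes as long as a camera call. They do not tell look-alikes from the thing itself.
- search_frame(camera, target): "rect" ([left, top, right, bottom] in pixels, round what is visible of it).
- regions_of(camera, target): "pixels" (480x640 bool, what is visible of it) and "rect" ([left, top, right, bottom] in pixels, round what is visible of it).
The state is a dict: "time": time; "joint_pos": joint angles; "qd": joint speeds; "joint_efforts": joint torques, N m; "eef_pos": TCP position; "orientation": TCP orientation; "force": force on the tool from outside, world axes, zero at the start; "ft_torque": the same for the moment, N m; "width": opening from 0.0 (shut) to 1.0 (fully open); "finger_force": force on a finger pad.
Only numpy, scipy, OpenCV 4.12 (cv2) and the standard library are available. Lean on these libraries where they do the work, as an engineer would, in place of code of your own. Each camera call takes 0.05 s, during which the arm holds its last target. There are 200 camera calls.

## Working session

There is one attempt and no reset: what is moved stays moved. The work goes in short steps, Python scripts to look and compute and a tool call to move; the robot and the scene stay as the last step left them, time stands still between calls to the robot, and variables do not carry over. Pictures are saved under pics/ and viewed, at most 10 in all, crops included, and the job is handed in when it is done.

Besides the shell and the picture viewer there is one more tool, called after "Request:" as name([rows], argument=value, ...), one row to a line, values as JSON. jog_arm: Moves the arm, as the interface text tells. Shifts and turns lie within -1 to 1; 1 stands for 25 cm of shift or pi rad of turn. Its arguments: {"type":"object","properties":{"rows":{"type":"array","items":{"type":"array","items":{"type":"array","items":{"type":"number"}}}},"squeeze":{"type":"number"}},"required":["rows"]}

```bash
mkdir -p pics; ls
python3 - <<'E'
from cell import *
import cv2
for c in ("top","side"):
    p,d=read_camera(c); cv2.imwrite(f"pics/{c}0.png",p)
    k=calibration(c); print(c,k)
print(state())
E
```

```text
pics
top {'fx': 610.4358712719098, 'fy': 610.4358712719098, 'cx': 319.3987772402687, 'cy': 230.91878710787967, 'R': array([[-0.00634168, -0.9998765 ,  0.01437935],
       [-0.99039149,  0.00429369, -0.13822536],
       [ 0.13814655, -0.01511777, -0.99029641]]), 't': array([0.10098127, 0.48161139, 1.39250062])}
side {'fx': 469.2562448194823, 'fy': 469.2562448194823, 'cx': 321.3703451363195, 'cy': 238.1958395272299, 'R': array([[ 0.99589249, -0.08899911,  0.01665278],
       [-0.05545046, -0.74489217, -0.66487661],
       [ 0.07157796,  0.66122221, -0.74676755]]), 't': array([-0.48169912,  0.15797196,  1.20194602])}
{'time': 0.1, 'joint_pos': array([-1.27799269,  0.46829576, -0.01157603,  1.60354259,  0.00601166,
        1.07140423, -0.05630362]), 'qd': array([-0.00012236, -0.00118271, -0.00045734, -0.00145381,  0.00122852,
       -0.00065771, -0.00047706]), 'joint_efforts': array([ 1.04726390e-03, -5.33519804e+01,  2.16404709e-02, -2.51966876e+01,
        1.15180010e-02,  4.42175515e-03, -2.75590878e-06]), 'eef_pos': array([0.21410684, 0.6131868 , 0.23042469]), 'orientation': array([-3.13998244e+00,  1.38705952e-04,  2.80570279e+00]), 'force': array([0.65478735, 0.04687107, 0.19415292]), 'ft_torque': array([ 0.0062838 ,  0.02412038, -0.02174898]), 'finger_force': 0.0, 'width': 0.999581084786099}
```

View pics/top0.png

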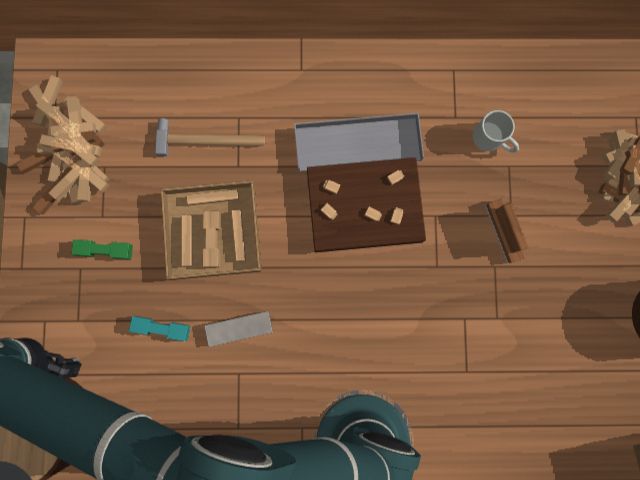

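View pics/side0.png

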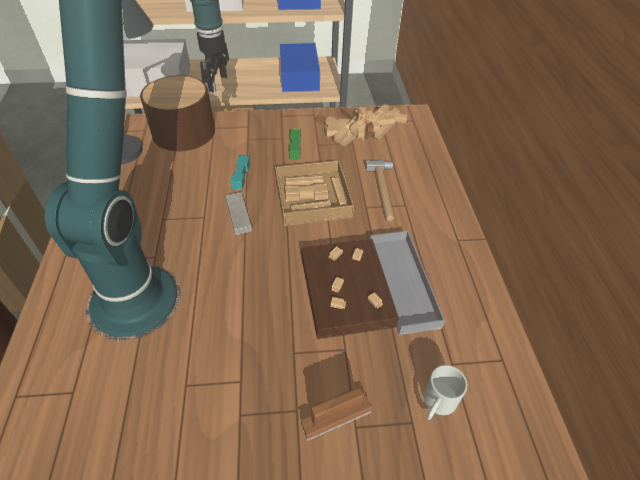

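The top view shows the board at (365,205) with five chips and the tray on its upper side. The scraper is at (506,230), the mug at (495,130), the carton at (211,230) and the hammer at (210,138). The whetstone is at (238,328). There are three candidates for the blank: the pale one in the carton at (211,238), the green one at (102,250) and the turquoise one at (160,328). Only the pale waisted one fits the description.

```bash
cat > h.py <<'E'
import numpy as np, cv2
from cell import *
def cloud(c,d):
    k=calibration(c); v,u=np.mgrid[:480,:640]
    P=np.stack([(u-k['cx'])/k['fx']*d,(v-k['cy'])/k['fy']*d,d],-1)
    W=(P-k['t'])@k['R']; W[d<=0]=np.nan; return W
def rect(pts):
    (c,s,a)=cv2.minAreaRect((pts[:,:2]*1000).astype(np.float32))
    if s[0]<s[1]: s=s[::-1]; a+=90
    a=(a+90)%180-90
    return f"c=({c[0]:.1f},{c[1]:.1f}) size=({s[0]:.0f},{s[1]:.0f}) longaxis={a:.1f}deg n={len(pts)}"
def trim(p,lo,hi): return p[(p[:,2]>lo)&(p[:,2]<hi)]
E
python3 - <<'E'
from h import *
for c in ("top","side"):
    p,d=read_camera(c); W=cloud(c,d)
    for n in ("board","scraper","carton","blank","chip0","stick0","mug","hammer","whetstone"):
        for r in regions_of(c,n)[:6]:
            if r['p']<.3: continue
            q=W[r['pixels']]; q=q[~np.isnan(q[:,0])]
            if len(q)<10: continue
            z=np.percentile(q[:,2],[5,50,95])*1000
            print(c,n,f"{r['p']:.2f}",np.round(r['rect']),np.round(z),rect(q))
            hi=np.percentile(q[:,2],97)
            t=trim(q,hi-.008,hi+.008)
            print("    top:",rect(t), "z %.1f"%(np.median(t[:,2])*1000))
    if c=="top":
        cv2.imwrite("pics/crop.png",np.hstack([cv2.resize(p[175:285,155:265],(396,396),interpolation=cv2.INTER_CUBIC),cv2.resize(p[185:275,470:560],(396,396))]))
E
```

```text
top board 0.62 [292. 114. 423. 256.] [ 0. 42. 49.] c=(602.8,-5.9) size=(313,301) longaxis=5.2deg n=14160
    top: c=(598.8,-5.6) size=(306,295) longaxis=4.9deg n=7209 z 45.1
top scraper 0.91 [487. 199. 524. 265.] [ 6. 46. 97.] c=(488.9,-353.1) size=(149,68) longaxis=20.1deg n=1537
    top: c=(483.9,-340.1) size=(109,23) longaxis=19.0deg n=422 z 94.6
top scraper 0.59 [392. 207. 402. 222.] [44. 55. 60.] c=(517.2,-82.3) size=(40,25) longaxis=-19.7deg n=167
    top: c=(515.5,-80.8) size=(34,22) longaxis=-18.8deg n=121 z 56.5
top carton 0.75 [160. 178. 261. 283.] [ 0.  7. 50.] c=(492.8,358.8) size=(228,225) longaxis=-84.8deg n=6351
    top: c=(487.0,351.6) size=(215,211) longaxis=-85.0deg n=870 z 49.4
top blank 0.94 [ 74. 239. 133. 260.] [14. 34. 39.] c=(444.7,612.0) size=(144,36) longaxis=85.8deg n=866
    top: c=(444.2,605.3) size=(130,36) longaxis=85.8deg n=623 z 34.8
top blank 0.88 [131. 316. 188. 339.] [18. 34. 39.] c=(261.1,466.8) size=(131,36) longaxis=80.1deg n=845
    top: c=(261.4,466.1) size=(130,35) longaxis=80.0deg n=646 z 34.7
top blank 0.67 [151. 119. 264. 158.] [11. 23. 29
[... 5165 characters left out ...]
de stick0 0.56 [290. 198. 331. 210.] [19. 25. 30.] c=(480.0,284.6) size=(128,81) longaxis=6.5deg n=280
    top: c=(475.8,284.1) size=(119,30) longaxis=6.3deg n=222 z 25.8
side mug 0.61 [425. 366. 469. 418.] [ 3. 49. 84.] c=(727.1,-336.1) size=(104,97) longaxis=75.1deg n=1623
    top: c=(720.3,-319.9) size=(75,74) longaxis=-65.8deg n=278 z 83.2
side hammer 0.85 [366. 160. 397. 219.] [-2. 20. 26.] c=(697.8,362.0) size=(275,89) longaxis=80.5deg n=721
    top: c=(695.4,354.9) size=(260,86) longaxis=79.9deg n=440 z 22.8
side whetstone 0.88 [224. 191. 254. 236.] [ 0. 23. 27.] c=(259.2,299.3) size=(192,58) longaxis=-77.3deg n=757
    top: c=(259.9,281.9) size=(156,50) longaxis=-77.5deg n=606 z 24.0
```

View pics/crop.png

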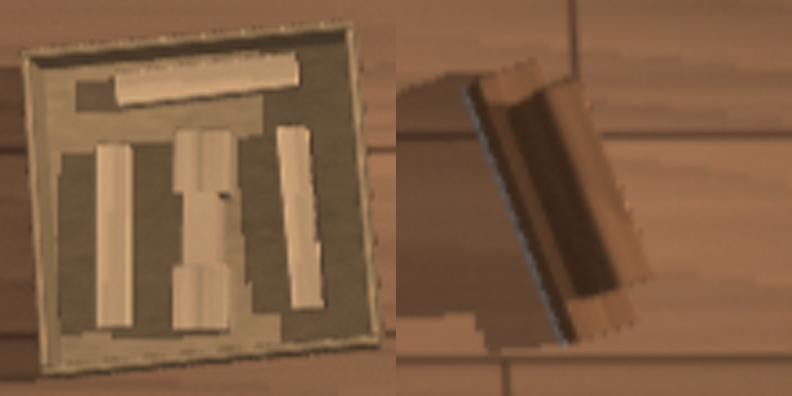

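The left crop shows the pale waisted blank at crop (205,230), with three plain sticks around it, so the blank in the carton is the one meant. The right crop shows the upright scraper. Next I need the board frame and the move numbers.

```bash
cat >> h.py <<'E'
from scipy.spatial.transform import Rotation as Ro
def go(*wps):
    """wps: (x,y,z,yawdeg) ; print tool shifts (25cm units) translation at current yaw then turn"""
    s=state(); p=np.array(s['eef_pos']); o=s['orientation']; yaw=np.degrees(o[2]); R=Ro.from_euler('xyz',o).as_matrix()
    for i,w in enumerate(wps):
        d=R.T@(np.array(w[:3])-p)/.25; n=int(np.ceil(np.linalg.norm(d)/.155))
        th=-((w[3]-yaw+180)%360-180)/180
        if n: print(i,"total",np.round(d,4),"rows",n,"each",np.round(d/n,4),end=" ")
        # turn, including levelling to pointing straight down
        Rt=Ro.from_euler('xyz',[180,0,w[3]],degrees=True).as_matrix()
        rv=Ro.from_matrix(R.T@Rt).as_rotvec()/np.pi; m=int(np.ceil(np.linalg.norm(rv)/.038))
        print("| turn",np.round(rv,4),"rows",m,"each",np.round(rv/max(m,1),4))
        R=Rt; p=np.array(w[:3]); yaw=w[3]
E
python3 - <<'E'
from h import *
for c in ("top","side"):
    p,d=read_camera(c); W=cloud(c,d)
    m=(W[...,2]>.039)&(W[...,2]<.049)&(W[...,0]>.35)&(W[...,0]<.72)&(abs(W[...,1])<.17)&(p.mean(-1)<75)
    m=cv2.morphologyEx(m.astype(np.uint8),cv2.MORPH_OPEN,np.ones((3,3)))>0
    q=W[m]; print(c,rect(q),np.median(q[:,2]))
    m=(W[...,2]>.028)&(W[...,2]<.039)&(W[...,0]>.5)&(W[...,0]<.9)&(abs(W[...,1])<.2)
    print("tray walls",rect(W[m]))
go((.40,.40,.23,160.8),(.45,-.1,.23,160.8),(.484,-.342,.23,18.5),(.484,-.342,.045,18.5))
E
```

```text
top c=(545.4,-10.0) size=(260,198) longaxis=-84.8deg n=6176 0.04439903464393445
tray walls c=(627.3,-2.8) size=(302,263) longaxis=-85.5deg n=575
side c=(546.0,-12.2) size=(263,198) longaxis=-85.0deg n=5420 0.04417529723538893
tray walls c=(624.1,-6.4) size=(303,267) longaxis=-85.2deg n=554
0 total [-0.9833 -0.5621  0.0052] rows 8 each [-0.1229 -0.0703  0.0007] | turn [ 0.      0.     -0.0003] rows 1 each [ 0.      0.     -0.0003]
1 total [-0.8466 -1.823  -0.    ] rows 13 each [-0.0651 -0.1402 -0.    ] | turn [0. 0. 0.] rows 0 each [0. 0. 0.]
2 total [-0.4468 -0.8694 -0.    ] rows 7 each [-0.0638 -0.1242 -0.    ] | turn [ 0.     -0.      0.7906] rows 21 each [ 0.     -0.      0.0376]
3 total [-0.   -0.    0.74] rows 5 each [-0.    -0.     0.148] | turn [0. 0. 0.] rows 0 each [0. 0. 0.]
```

Request:
jog_arm([
  [[-0.123, -0.0703, 0.0007, 0, 0, 0, 1], [-0.123, -0.0703, 0.0007, 0, 0, 0, 1], [-0.123, -0.0703, 0.0007, 0, 0, 0, 1], [-0.123, -0.0703, 0.0007, 0, 0, 0, 1], [-0.123, -0.0703, 0.0007, 0, 0, 0, 1], [-0.123, -0.0703, 0.0007, 0, 0, 0, 1], [-0.123, -0.0703, 0.0007, 0, 0, 0, 1], [-0.123, -0.0703, 0.0007, 0, 0, 0, 1], [-0.065, -0.14, 0, 0, 0, 0, 1], [-0.065, -0.14, 0, 0, 0, 0, 1], [-0.065, -0.14, 0, 0, 0, 0, 1], [-0.065, -0.14, 0, 0, 0, 0, 1], [-0.065, -0.14, 0, 0, 0, 0, 1], [-0.065, -0.14, 0, 0, 0, 0, 1], [-0.065, -0.14, 0, 0, 0, 0, 1], [-0.065, -0.14, 0, 0, 0, 0, 1], [-0.065, -0.14, 0, 0, 0, 0, 1], [-0.065, -0.14, 0, 0, 0, 0, 1], [-0.065, -0.14, 0, 0, 0, 0, 1], [-0.065, -0.14, 0, 0, 0, 0, 1]],
], squeeze=60)

```text
time: 2.87
eef_pos: [0.4458, -0.0628, 0.2304]
orientation: [3.141, 0.001, 2.806]
force: [1.1, -0.5, 0.5]
width: 1.0
finger_force: 0.0
```

Request:
jog_arm([
  [[0, 0, 0, 0, 0, 0.038, 1], [0, 0, 0, 0, 0, 0.038, 1], [0, 0, 0, 0, 0, 0.038, 1], [0, 0, 0, 0, 0, 0.038, 1], [0, 0, 0, 0, 0, 0.038, 1], [0, 0, 0, 0, 0, 0.038, 1], [0, 0, 0, 0, 0, 0.038, 1], [0, 0, 0, 0, 0, 0.038, 1], [0, 0, 0, 0, 0, 0.038, 1], [0, 0, 0, 0, 0, 0.038, 1], [0, 0, 0, 0, 0, 0.038, 1], [0, 0, 0, 0, 0, 0.038, 1], [0, 0, 0, 0, 0, 0.038, 1], [0, 0, 0, 0, 0, 0.038, 1], [0, 0, 0, 0, 0, 0.038, 1], [0, 0, 0, 0, 0, 0.038, 1], [0, 0, 0, 0, 0, 0.038, 1], [0, 0, 0, 0, 0, 0.038, 1], [0, 0, 0, 0, 0, 0.038, 1], [0, 0, 0, 0, 0, 0.038, 1]],
])

```text
time: 4.53
eef_pos: [0.4459, -0.0609, 0.2301]
orientation: [3.142, -0.001, 0.412]
force: [0.4, -0.6, -0.3]
width: 0.999
finger_force: 0.0
```

```bash
python3 -c "
from h import *
print(state()['joint_pos'],state()['time'])
go((.484,-.342,.17,18.5),(.484,-.342,.045,18.5))"
```

```text
[-0.50930245  0.1247354   0.62500261  2.10469584 -0.09078396  0.93705051
 -0.99264877] 4.5333
0 total [-0.3112  1.0913  0.2402] rows 8 each [-0.0389  0.1364  0.03  ] | turn [-0.     -0.0002  0.0285] rows 1 each [-0.     -0.0002  0.0285]
1 total [-0.  -0.   0.5] rows 4 each [-0.    -0.     0.125] | turn [0. 0. 0.] rows 0 each [0. 0. 0.]
```

Request:
jog_arm([
  [[-0.039, 0.1364, 0.03, 0, 0, 0, 1], [-0.039, 0.1364, 0.03, 0, 0, 0, 1], [-0.039, 0.1364, 0.03, 0, 0, 0, 1], [-0.039, 0.1364, 0.03, 0, 0, 0, 1], [-0.039, 0.1364, 0.03, 0, 0, 0, 1], [-0.039, 0.1364, 0.03, 0, 0, 0, 1], [-0.039, 0.1364, 0.03, 0, 0, 0, 1], [-0.039, 0.1364, 0.03, 0, 0, 0, 1], [0, 0, 0, 0, 0, 0.0285, 1], [0, 0, 0, 0, 0, 0, 1], [0, 0, 0, 0, 0, 0, 1]],
])

```text
time: 5.45
eef_pos: [0.4852, -0.3415, 0.1695]
orientation: [-3.141, 0.0, 0.33]
force: [0.9, 1.2, 0.1]
width: 0.999
finger_force: 0.0
```

```bash
python3 -c "
from h import *
go((.484,-.342,.045,18.5))
p,d=read_camera('top'); cv2.imwrite('pics/g.png',cv2.resize(p[130:330,400:600],(600,600)))"
```

```text
0 total [-0.0048  0.0007  0.498 ] rows 4 each [-0.0012  0.0002  0.1245] | turn [-0.0003  0.0002  0.0024] rows 1 each [-0.0003  0.0002  0.0024]
```

View pics/g.png

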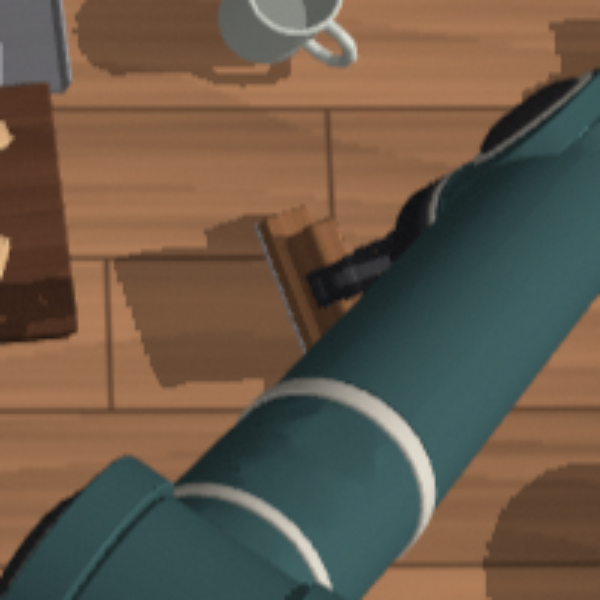

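The gripper's left finger is visible above the rib at crop (340,285), and the fingers are aligned across the handle. Descending now.

Request:
jog_arm([
  [[-0.001, 0, 0.125, 0, 0, 0.0024, 1], [-0.001, 0, 0.125, 0, 0, 0, 1], [-0.001, 0, 0.125, 0, 0, 0, 1], [-0.001, 0, 0.1, 0, 0, 0, 1], [-0.001, 0, 0.024, 0, 0, 0, 1], [0, 0, 0, 0, 0, 0, 1], [0, 0, 0, 0, 0, 0, 0], [0, 0, 0, 0, 0, 0, 0], [0, 0, 0, 0, 0, 0, 0], [0, 0, 0, 0, 0, 0, 0], [0, 0, 0, 0, 0, 0, 0], [0, 0, 0, 0, 0, 0, 0], [0, 0, 0, 0, 0, 0, 0], [0, 0, 0, 0, 0, 0, 0]],
])

```text
time: 6.67
eef_pos: [0.4847, -0.3425, 0.0461]
orientation: [3.141, -0.001, 0.321]
force: [-0.5, 1.6, 6.6]
width: 0.249
finger_force: 59.8
```

```bash
python3 -c "
from h import *
go((.4847,-.3425,.17,18.5),(.466,-.073,.17,95),(.466,-.073,.098,95),(.645,-.0575,.0925,95))"
```

```text
0 total [ 7.000e-04  2.000e-04 -4.957e-01] rows 4 each [ 0.0002  0.     -0.1239] | turn [ 0.0002 -0.0004 -0.0006] rows 1 each [ 0.0002 -0.0004 -0.0006]
1 total [ 0.2711 -1.046  -0.    ] rows 7 each [ 0.0387 -0.1494 -0.    ] | turn [ 0.     0.    -0.425] rows 12 each [ 0.      0.     -0.0354]
2 total [ 0.    -0.     0.288] rows 2 each [ 0.    -0.     0.144] | turn [0. 0. 0.] rows 0 each [0. 0. 0.]
3 total [-6.000e-04  7.187e-01  2.200e-02] rows 5 each [-1.000e-04  1.437e-01  4.400e-03] | turn [0. 0. 0.] rows 0 each [0. 0. 0.]
```

Request:
jog_arm([
  [[0, 0, -0.08, 0, 0, 0, 0], [0, 0, -0.14, 0, 0, 0, 0], [0, 0, -0.14, 0, 0, 0, 0], [0, 0, -0.136, 0, 0, 0, 0], [0.0271, -0.1046, 0, 0, 0, 0, 0], [0.0271, -0.1046, 0, 0, 0, 0, 0], [0.0271, -0.1046, 0, 0, 0, 0, 0], [0.0271, -0.1046, 0, 0, 0, 0, 0], [0.0271, -0.1046, 0, 0, 0, 0, 0], [0.0271, -0.1046, 0, 0, 0, 0, 0], [0.0271, -0.1046, 0, 0, 0, 0, 0], [0.0271, -0.1046, 0, 0, 0, 0, 0], [0.0271, -0.1046, 0, 0, 0, 0, 0], [0.0271, -0.1046, 0, 0, 0, 0, 0]],
])

```text
time: 7.83
eef_pos: [0.4652, -0.0715, 0.1689]
orientation: [-3.141, 0.0, 0.321]
force: [1.2, -0.6, -1.9]
width: 0.251
finger_force: 59.5
```

Request:
jog_arm([
  [[0, 0, 0, 0, 0, -0.0327, 0], [0, 0, 0, 0, 0, -0.0327, 0], [0, 0, 0, 0, 0, -0.0327, 0], [0, 0, 0, 0, 0, -0.0327, 0], [0, 0, 0, 0, 0, -0.0327, 0], [0, 0, 0, 0, 0, -0.0327, 0], [0, 0, 0, 0, 0, -0.0327, 0], [0, 0, 0, 0, 0, -0.0327, 0], [0, 0, 0, 0, 0, -0.0327, 0], [0, 0, 0, 0, 0, -0.0327, 0], [0, 0, 0, 0, 0, -0.0327, 0], [0, 0, 0, 0, 0, -0.0327, 0], [0, 0, 0, 0, 0, -0.0327, 0], [0, 0, 0, 0, 0, 0, 0], [0, 0, 0, 0, 0, 0, 0]],
])

```text
time: 9.08
eef_pos: [0.4655, -0.0729, 0.1689]
orientation: [-3.141, -0.0, 1.653]
force: [-0.2, 0.6, -1.8]
width: 0.248
finger_force: 59.5
```

```bash
python3 -c "
from h import *
go((.466,-.073,.098,95),(.645,-.0575,.0925,95))
p,d=read_camera('side'); cv2.imwrite('pics/s1.png',cv2.resize(p[180:420,260:560],(750,600)))"
```

```text
0 total [-0.0004  0.0021  0.2837] rows 2 each [-0.0002  0.001   0.1419] | turn [-0.0002 -0.     -0.0015] rows 1 each [-0.0002 -0.     -0.0015]
1 total [-6.000e-04  7.187e-01  2.200e-02] rows 5 each [-1.000e-04  1.437e-01  4.400e-03] | turn [0. 0. 0.] rows 0 each [0. 0. 0.]
```

View pics/s1.png

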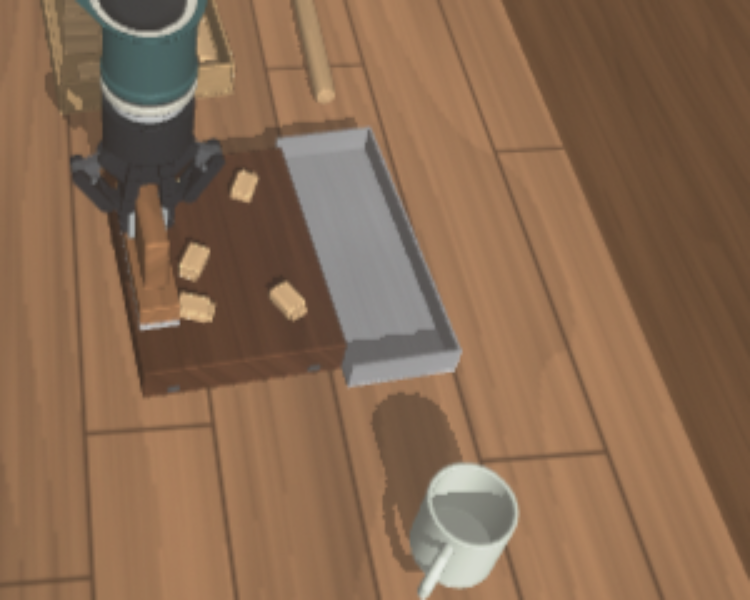

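The side view shows the scraper upright at crop (155,260), parallel to the board's near edge. Four chips are visible ahead of it and the fifth is hidden behind the arm. Lowering it and starting the right-hand pass.

Request:
jog_arm([
  [[0, 0, 0.12, 0, 0, -0.0015, 0], [0, 0, 0.1, 0, 0, 0, 0], [0, 0, 0.06, 0, 0, 0, 0], [0, 0, 0.025, 0, 0, 0, 0], [0, 0, 0, 0, 0, 0, 0], [0, 0, 0, 0, 0, 0, 0]],
])

```text
time: 9.63
eef_pos: [0.4662, -0.0729, 0.093]
orientation: [3.141, 0.0, 1.66]
force: [0.3, -0.7, -1.6]
width: 0.252
finger_force: 59.6
```

Request:
jog_arm([
  [[0, 0.02, 0.004, 0, 0, 0, 0], [0, 0.05, 0, 0, 0, 0, 0], [0, 0.05, 0, 0, 0, 0, 0], [0, 0.05, 0, 0, 0, 0, 0], [0, 0.05, 0, 0, 0, 0, 0], [0, 0.05, 0, 0, 0, 0, 0], [0, 0.05, 0, 0, 0, 0, 0], [0, 0.05, 0, 0, 0, 0, 0], [0, 0.05, 0, 0, 0, 0, 0], [0, 0.05, 0, 0, 0, 0, 0], [0, 0.05, 0, 0, 0, 0, 0], [0, 0.05, 0, 0, 0, 0, 0], [0, 0.05, 0, 0, 0, 0, 0], [0, 0.05, 0, 0, 0, 0, 0], [0, 0.05, 0, 0, 0, 0, 0], [0, 0, 0, 0, 0, 0, 0], [0, 0, 0, 0, 0, 0, 0]],
])

```text
time: 11.05
eef_pos: [0.6455, -0.0563, 0.092]
orientation: [3.141, 0.0, 1.662]
force: [-0.5, 0.1, -2.5]
width: 0.249
finger_force: 59.6
```

```bash
python3 -c "
from h import *
go((.645,-.0575,.16,95),(.4545,.0563,.16,95),(.4545,.0563,.0925,95))
p,d=read_camera('side'); cv2.imwrite('pics/s2.png',cv2.resize(p[180:420,260:560],(750,600)))"
```

```text
0 total [-0.0048 -0.0024 -0.2719] rows 2 each [-0.0024 -0.0012 -0.136 ] | turn [0.0001 0.     0.0011] rows 1 each [0.0001 0.     0.0011]
1 total [ 0.5199 -0.7194 -0.    ] rows 6 each [ 0.0866 -0.1199 -0.    ] | turn [0. 0. 0.] rows 0 each [0. 0. 0.]
2 total [ 0.   -0.    0.27] rows 2 each [ 0.    -0.     0.135] | turn [0. 0. 0.] rows 0 each [0. 0. 0.]
```

View pics/s2.png

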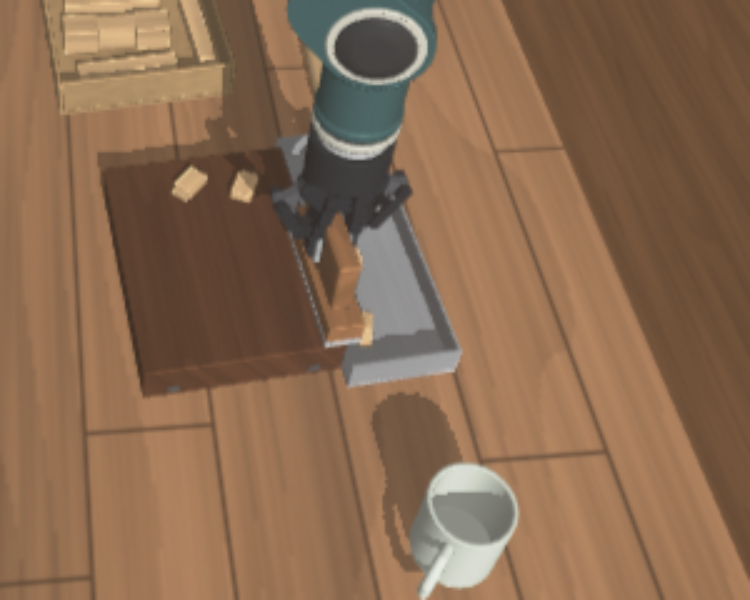

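Two chips remain on the board, at crop (190,183) and (243,185). The other three have gone over the edge, and two of them show beside the foot at about (368,325) and (358,258). Now the left-hand pass.

Request:
jog_arm([
  [[0, 0, -0.08, 0, 0, 0, 0], [0, 0, -0.12, 0, 0, 0, 0], [0, 0, -0.072, 0, 0, 0, 0], [0.086, -0.12, 0, 0, 0, 0, 0], [0.086, -0.12, 0, 0, 0, 0, 0], [0.086, -0.12, 0, 0, 0, 0, 0], [0.086, -0.12, 0, 0, 0, 0, 0], [0.086, -0.12, 0, 0, 0, 0, 0], [0.086, -0.122, 0, 0, 0, 0.001, 0], [0, 0, 0, 0, 0, 0, 0], [0, 0, 0.12, 0, 0, 0, 0], [0, 0, 0.1, 0, 0, 0, 0], [0, 0, 0.04, 0, 0, 0, 0], [0, 0, 0.011, 0, 0, 0, 0], [0, 0, 0, 0, 0, 0, 0], [0, 0, 0, 0, 0, 0, 0]],
])

```text
time: 12.43
eef_pos: [0.4545, 0.0553, 0.0929]
orientation: [3.14, -0.0, 1.657]
force: [-0.4, 0.1, -1.8]
width: 0.255
finger_force: 60.2
```

Request:
jog_arm([
  [[0, 0.02, 0.003, 0, 0, 0, 0], [0, 0.05, 0, 0, 0, 0, 0], [0, 0.05, 0, 0, 0, 0, 0], [0, 0.05, 0, 0, 0, 0, 0], [0, 0.05, 0, 0, 0, 0, 0], [0, 0.05, 0, 0, 0, 0, 0], [0, 0.05, 0, 0, 0, 0, 0], [0, 0.05, 0, 0, 0, 0, 0], [0, 0.05, 0, 0, 0, 0, 0], [0, 0.05, 0, 0, 0, 0, 0], [0, 0.05, 0, 0, 0, 0, 0], [0, 0.05, 0, 0, 0, 0, 0], [0, 0.05, 0, 0, 0, 0, 0], [0, 0.05, 0, 0, 0, 0, 0], [0, 0.05, 0, 0, 0, 0, 0], [0, 0, 0, 0, 0, 0, 0]],
])

```text
time: 13.77
eef_pos: [0.6363, 0.0716, 0.0924]
orientation: [3.137, 0.0, 1.658]
force: [-0.1, 0.5, -1.9]
width: 0.248
finger_force: 60.2
```

Request:
jog_arm([
  [[0, 0, -0.08, 0, 0, 0, 0], [0, 0, -0.12, 0, 0, 0, 0], [0, 0, -0.112, 0, 0, 0, 0], [0, -0.12, 0, 0, 0, 0, 0], [0, -0.14, 0, 0, 0, 0, 0], [0, -0.14, 0, 0, 0, 0, 0], [0, -0.14, 0, 0, 0, 0, 0], [0, -0.14, 0, 0, 0, 0, 0], [0, 0, 0, 0, 0, 0, 0], [0, 0, 0, 0, 0, 0, 0]],
])

```text
time: 14.6
eef_pos: [0.462, 0.0565, 0.17]
orientation: [3.141, -0.001, 1.658]
force: [1.5, -0.1, -1.9]
width: 0.252
finger_force: 60.4
```

```bash
python3 -c "
from h import *
go((.4847,-.3425,.17,18.5),(.4847,-.3425,.0465,18.5))
p,d=read_camera('top'); q,_=read_camera('side'); cv2.imwrite('pics/s3.png',np.hstack([cv2.resize(p[100:270,280:440],(376,400)),cv2.resize(q[210:360,290:450],(424,400))]))
W=cloud('top',d);B=W-[.5457,-.011,0];a=np.radians(5)
bx=B[...,0]*np.cos(a)+B[...,1]*np.sin(a);by=-B[...,0]*np.sin(a)+B[...,1]*np.cos(a)
pale=((p[...,2].astype(int)-p[...,0])>50)&(p[...,2]>140)&(bx>-.1)&(bx<.25)&(abs(by)<.17)
n,l,s,c=cv2.connectedComponentsWithStats(pale.astype(np.uint8))
for i in range(1,n):
  if s[i,4]>25: m=l==i; print(s[i],np.round([np.nanmedian(bx[m])*1e3,np.nanmedian(by[m])*1e3,np.nanmax(W[...,2][m])*1e3]))
"
```

```text
0 total [-1.5979 -0.049  -0.0023] rows 11 each [-0.1453 -0.0045 -0.0002] | turn [-2.000e-04 -5.000e-04  4.251e-01] rows 12 each [-0.     -0.      0.0354]
1 total [-0.    -0.     0.494] rows 4 each [-0.     -0.      0.1235] | turn [0. 0. 0.] rows 0 each [0. 0. 0.]
[ 286  101  139   16 1140] [239. -38.  39.]
[286 119  48   9 158] [226. 139.  40.]
[417 119  14  46 241] [ 130. -162.    8.]
[353 142  15  11 127] [143.  -3.  22.]
[398 143   9   6  36] [ 130. -101.   45.]
[310 146  15  10 129] [144. 102.  25.]
[380 150  10  10  79] [117. -58.  43.]
[329 154  10  11  84] [116.  65.  41.]
[420 181  17  34 421] [   6. -154.    8.]
[424 217  11  26 241] [ -68. -149.    9.]
[437 222   3  20  36] [ -84. -168.    5.]
```

View pics/s3.png

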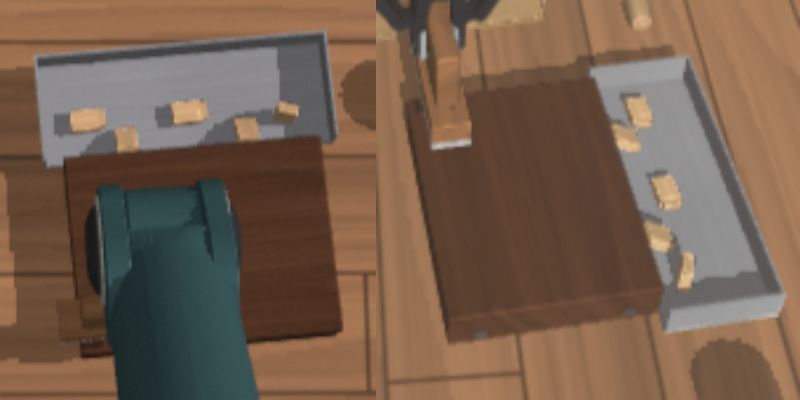

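All five chips lie in the tray in both views, a few leaning on the board's side, and the board is clear. Now returning the scraper.

Request:
jog_arm([
  [[-0.1453, -0.0045, 0, 0, 0, 0, 0], [-0.1453, -0.0045, 0, 0, 0, 0, 0], [-0.1453, -0.0045, 0, 0, 0, 0, 0], [-0.1453, -0.0045, 0, 0, 0, 0, 0], [-0.1453, -0.0045, 0, 0, 0, 0, 0], [-0.1453, -0.0045, 0, 0, 0, 0, 0], [-0.1453, -0.0045, 0, 0, 0, 0, 0], [-0.1453, -0.0045, 0, 0, 0, 0, 0], [-0.1453, -0.0045, 0, 0, 0, 0, 0], [-0.1453, -0.0045, 0, 0, 0, 0, 0], [-0.1453, -0.0045, 0, 0, 0, 0, 0], [0, 0, 0, 0, 0, 0, 0]],
])

```text
time: 15.7
eef_pos: [0.4853, -0.3526, 0.1701]
orientation: [3.141, 0.008, 1.649]
force: [-0.4, -1.6, -0.9]
width: 0.251
finger_force: 60.3
```

Request:
jog_arm([
  [[0, 0, 0, 0, 0, 0.0327, 0], [0, 0, 0, 0, 0, 0.0327, 0], [0, 0, 0, 0, 0, 0.0327, 0], [0, 0, 0, 0, 0, 0.0327, 0], [0, 0, 0, 0, 0, 0.0327, 0], [0, 0, 0, 0, 0, 0.0327, 0], [0, 0, 0, 0, 0, 0.0327, 0], [0, 0, 0, 0, 0, 0.0327, 0], [0, 0, 0, 0, 0, 0.0327, 0], [0, 0, 0, 0, 0, 0.0327, 0], [0, 0, 0, 0, 0, 0.0327, 0], [0, 0, 0, 0, 0, 0.0327, 0], [0, 0, 0, 0, 0, 0.0327, 0], [0, 0, 0, 0, 0, 0, 0], [0, 0, 0, 0, 0, 0, 0]],
])

```text
time: 16.95
eef_pos: [0.4869, -0.3428, 0.1691]
orientation: [3.141, 0.001, 0.326]
force: [0.1, -0.4, -2.3]
width: 0.251
finger_force: 60.4
```

```bash
python3 -c "
from h import *
go((.4847,-.3425,.047,18.5))"
```

```text
0 total [-0.0077 -0.0042  0.4886] rows 4 each [-0.0019 -0.0011  0.1221] | turn [0.0002 0.0003 0.0011] rows 1 each [0.0002 0.0003 0.0011]
```

Request:
jog_arm([
  [[-0.0077, -0.0042, 0.13, 0, 0, 0, 0], [0, 0, 0.13, 0, 0, 0, 0], [0, 0, 0.12, 0, 0, 0, 0], [0, 0, 0.07, 0, 0, 0, 0], [0, 0, 0.03, 0, 0, 0, 0], [0, 0, 0.009, 0, 0, 0, 0], [0, 0, 0.004, 0, 0, 0, 0], [0, 0, 0, 0, 0, 0, 0]],
])

```text
time: 17.62
eef_pos: [0.4848, -0.3429, 0.047]
orientation: [3.14, -0.001, 0.323]
force: [-1.0, -0.0, -2.3]
width: 0.249
finger_force: 60.4
```

Request:
jog_arm([
  [[0, 0, 0.003, 0, 0, 0, 0], [0, 0, 0.002, 0, 0, 0, 0], [0, 0, 0, 0, 0, 0, 0], [0, 0, 0, 0, 0, 0, 1], [0, 0, 0, 0, 0, 0, 1], [0, 0, 0, 0, 0, 0, 1], [0, 0, 0, 0, 0, 0, 1], [0, 0, 0, 0, 0, 0, 1], [0, 0, 0, 0, 0, 0, 1], [0, 0, 0, 0, 0, 0, 1], [0, 0, -0.1, 0, 0, 0, 1], [0, 0, -0.14, 0, 0, 0, 1], [0, 0, -0.14, 0, 0, 0, 1], [0, 0, -0.14, 0, 0, 0, 1], [0, 0, 0, 0, 0, 0, 1]],
])

```text
time: 18.87
eef_pos: [0.4867, -0.3453, 0.1814]
orientation: [3.134, -0.007, 0.322]
force: [0.3, -1.2, 0.5]
width: 1.0
finger_force: 0.0
```

```bash
python3 -c "
from h import *
for c in ('side',):
    p,d=read_camera(c); W=cloud(c,d)
    m=(W[...,2]>.088)&(W[...,2]<.1)&(abs(W[...,0]-.485)<.09)&(abs(W[...,1]+.343)<.09); print(rect(W[m]))
go((.48,-.10,.175,18.5),(.48,-.10,.175,-178.7),(.4655,.348,.175,-178.7))"
```

```text
c=(475.5,-346.8) size=(92,23) longaxis=19.5deg n=430
0 total [ 0.2871 -0.9324  0.0109] rows 7 each [ 0.041  -0.1332  0.0016] | turn [ 0.0016 -0.0016 -0.0001] rows 1 each [ 0.0016 -0.0016 -0.0001]
| turn [-0.      0.     -0.9044] rows 24 each [-0.      0.     -0.0377]
2 total [0.0173 1.7929 0.    ] rows 12 each [0.0014 0.1494 0.    ] | turn [0. 0. 0.] rows 0 each [0. 0. 0.]
```

Request:
jog_arm([
  [[0.041, -0.1332, 0.0016, 0.0016, -0.0016, 0, 0.5], [0.041, -0.1332, 0.0016, 0, 0, 0, 0.5], [0.041, -0.1332, 0.0016, 0, 0, 0, 0.5], [0.041, -0.1332, 0.0016, 0, 0, 0, 0.5], [0.041, -0.1332, 0.0016, 0, 0, 0, 0.5], [0.041, -0.1332, 0.0016, 0, 0, 0, 0.5], [0.041, -0.1332, 0.0016, 0, 0, 0, 0.5], [0, 0, 0, 0, 0, -0.0377, 0.5], [0, 0, 0, 0, 0, -0.0377, 0.5], [0, 0, 0, 0, 0, -0.0377, 0.5], [0, 0, 0, 0, 0, -0.0377, 0.5], [0, 0, 0, 0, 0, -0.0377, 0.5], [0, 0, 0, 0, 0, -0.0377, 0.5], [0, 0, 0, 0, 0, -0.0377, 0.5], [0, 0, 0, 0, 0, -0.0377, 0.5], [0, 0, 0, 0, 0, -0.0377, 0.5], [0, 0, 0, 0, 0, -0.0377, 0.5], [0, 0, 0, 0, 0, -0.0377, 0.5]],
])

```text
time: 20.42
eef_pos: [0.4775, -0.0982, 0.1718]
orientation: [-3.134, -0.004, 1.631]
force: [-0.8, 0.3, 0.2]
width: 0.499
finger_force: 0.0
```

Request:
jog_arm([
  [[0, 0, 0, 0, 0, -0.0377, 0.5], [0, 0, 0, 0, 0, -0.0377, 0.5], [0, 0, 0, 0, 0, -0.0377, 0.5], [0, 0, 0, 0, 0, -0.0377, 0.5], [0, 0, 0, 0, 0, -0.0377, 0.5], [0, 0, 0, 0, 0, -0.0377, 0.5], [0, 0, 0, 0, 0, -0.0377, 0.5], [0, 0, 0, 0, 0, -0.0377, 0.5], [0, 0, 0, 0, 0, -0.0377, 0.5], [0, 0, 0, 0, 0, -0.0377, 0.5], [0, 0, 0, 0, 0, -0.0377, 0.5], [0, 0, 0, 0, 0, -0.0377, 0.5], [0, 0, 0, 0, 0, -0.0377, 0.5], [0, 0, 0, 0, 0, 0, 0.5], [0, 0, 0, 0, 0, 0, 0.5]],
])

```text
time: 21.67
eef_pos: [0.4776, -0.0984, 0.1721]
orientation: [3.138, -0.008, -3.122]
force: [0.8, -0.6, -0.3]
width: 0.499
finger_force: 0.0
```

```bash
python3 -c "
from h import *
print(state()['joint_pos'])
for c in ('top','side'):
    p,d=read_camera(c); W=cloud(c,d)
    for lo,hi in ((.034,.045),):
        m=(W[...,2]>lo)&(W[...,2]<hi)&(abs(W[...,0]-.466)<.08)&(abs(W[...,1]-.348)<.03); print(c,rect(W[m]),np.median(W[m][:,2]))
        e=W[m]; e=e[abs(e[:,0]-.4655)<.015]; print('waist y',e[:,1].min(),e[:,1].max())
go((.4655,.348,.175,-178.7))"
```

```text
[-0.12675585  0.27782626  0.30693027  2.05767534 -0.11558712  0.83002152
  1.83883166]
top c=(465.6,351.0) size=(129,36) longaxis=0.9deg n=705 0.038954584745417645
waist y 0.34000132439919334 0.36154847947667285
side c=(428.1,345.1) size=(53,35) longaxis=-5.0deg n=118 0.037842124275671074
waist y 0.3350449523316199 0.33676822665603817
0 total [ 0.0125  1.7863 -0.0044] rows 12 each [ 0.001   0.1489 -0.0004] | turn [ 0.0011 -0.0023 -0.0007] rows 1 each [ 0.0011 -0.0023 -0.0007]
```

Request:
jog_arm([
  [[0.001, 0.1489, 0, 0.0011, -0.0023, -0.0007, 0.5], [0.001, 0.1489, 0, 0, 0, 0, 0.5], [0.001, 0.1489, 0, 0, 0, 0, 0.5], [0.001, 0.1489, 0, 0, 0, 0, 0.5], [0.001, 0.1489, 0, 0, 0, 0, 0.5], [0.001, 0.1489, 0, 0, 0, 0, 0.5], [0.001, 0.1489, 0, 0, 0, 0, 0.5], [0.001, 0.1489, 0, 0, 0, 0, 0.5], [0.001, 0.1489, 0, 0, 0, 0, 0.5], [0.001, 0.1489, 0, 0, 0, 0, 0.5], [0.001, 0.1489, 0, 0, 0, 0, 0.5], [0.001, 0.1489, 0, 0, 0, 0, 0.5], [0, 0, 0.12, 0, 0, 0, 0.5], [0, 0, 0.12, 0, 0, 0, 0.5], [0, 0, 0.12, 0, 0, 0, 0.5], [0, 0, 0, 0, 0, 0, 0.5], [0, 0, 0, 0, 0, 0, 0.5]],
])

```text
time: 23.18
eef_pos: [0.4628, 0.3473, 0.0815]
orientation: [-3.139, -0.002, -3.117]
force: [0.7, -0.4, -0.0]
width: 0.501
finger_force: 0.0
```

```bash
python3 -c "
from h import *
go((.4655,.3485,.013,-178.7))
p,d=read_camera('top'); q,_=read_camera('side'); cv2.imwrite('pics/s4.png',np.hstack([cv2.resize(p[175:285,155:265],(396,396)),cv2.resize(q[145:235,265:365],(404,396))]))"
```

```text
0 total [-0.0113  0.0053  0.2741] rows 2 each [-0.0056  0.0027  0.1371] | turn [-0.0009 -0.0006  0.0006] rows 1 each [-0.0009 -0.0006  0.0006]
```

View pics/s4.png

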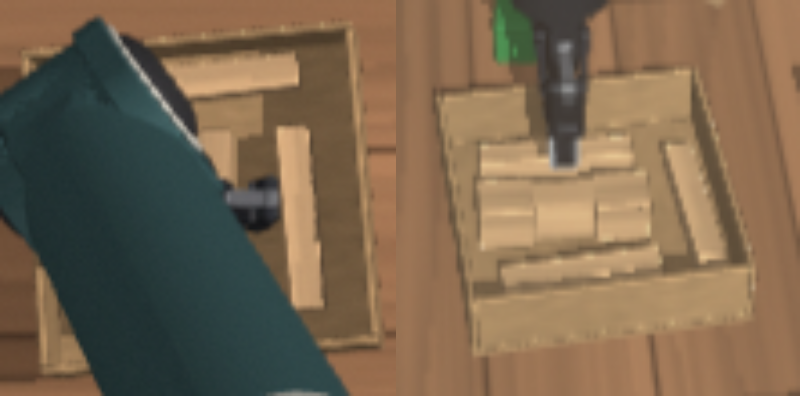

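The side crop shows the finger at (565,150), in line with the waist at (567,205). The sticks stand clear on both sides. Descending carefully.

Request:
jog_arm([
  [[-0.0113, 0.0053, 0.06, 0, 0, 0, 0.5], [0, 0, 0.08, 0, 0, 0, 0.5], [0, 0, 0.06, 0, 0, 0, 0.5], [0, 0, 0, 0, 0, 0, 0.5]],
])

```text
time: 23.62
eef_pos: [0.4665, 0.3491, 0.0326]
orientation: [-3.141, 0.0, -3.117]
force: [-0.6, -0.6, 0.5]
width: 0.503
finger_force: 0.0
```

Request:
jog_arm([
  [[0, 0, 0.04, 0, 0, 0, 0.5], [0, 0, 0.036, 0, 0, 0, 0.5], [0, 0, 0, 0, 0, 0, 0.5], [0, 0, 0, 0, 0, 0, 0], [0, 0, 0, 0, 0, 0, 0], [0, 0, 0, 0, 0, 0, 0], [0, 0, 0, 0, 0, 0, 0], [0, 0, 0, 0, 0, 0, 0], [0, 0, 0, 0, 0, 0, 0]],
], squeeze=40)

```text
time: 24.37
eef_pos: [0.4672, 0.3498, 0.0146]
orientation: [3.141, 0.002, -3.116]
force: [0.2, 0.1, 5.2]
width: 0.251
finger_force: 41.3
```

Request:
jog_arm([
  [[0, 0, -0.04, 0, 0, 0, 0], [0, 0, -0.12, 0, 0, 0, 0], [0, 0, -0.14, 0, 0, 0, 0], [0, 0, -0.14, 0, 0, 0, 0], [0, 0, -0.08, 0, 0, 0, 0], [0, 0, 0, 0, 0, 0, 0]],
])

```text
time: 24.87
eef_pos: [0.4689, 0.3513, 0.1493]
orientation: [3.136, 0.008, -3.116]
force: [0.7, -0.3, -1.1]
width: 0.253
finger_force: 40.5
```

```bash
python3 -c "
from h import *
go((.546,-.011,.146,-178.7),(.546,-.011,.056,-178.7))"
```

```text
0 total [-0.2711 -1.4567  0.0071] rows 10 each [-0.0271 -0.1457  0.0007] | turn [0.0018 0.0025 0.0009] rows 1 each [0.0018 0.0025 0.0009]
1 total [ 0.   -0.    0.36] rows 3 each [ 0.   -0.    0.12] | turn [0. 0. 0.] rows 0 each [0. 0. 0.]
```

Request:
jog_arm([
  [[-0.0271, -0.1457, 0, 0, 0, 0, 0], [-0.0271, -0.1457, 0, 0, 0, 0, 0], [-0.0271, -0.1457, 0, 0, 0, 0, 0], [-0.0271, -0.1457, 0, 0, 0, 0, 0], [-0.0271, -0.1457, 0, 0, 0, 0, 0], [-0.0271, -0.1457, 0, 0, 0, 0, 0], [-0.0271, -0.1457, 0, 0, 0, 0, 0], [-0.0271, -0.1457, 0, 0, 0, 0, 0], [-0.0271, -0.1457, 0, 0, 0, 0, 0], [-0.0271, -0.1457, 0, 0, 0, 0, 0], [0, 0, 0, 0, 0, 0, 0], [0, 0, 0, 0, 0, 0, 0], [0, 0, 0, 0, 0, 0, 0]],
])

```text
time: 25.95
eef_pos: [0.5428, -0.0124, 0.1432]
orientation: [3.141, -0.001, -3.116]
force: [-0.9, 0.2, -2.5]
width: 0.248
finger_force: 40.4
```

```bash
python3 -c "
from h import *
go((.546,-.011,.056,-178.7))
p,d=read_camera('side'); W=cloud('side',d)
m=(abs(W[...,0]-.546)<.1)&(abs(W[...,1]+.011)<.03)&(W[...,2]>.1)&(W[...,2]<.2)&((p[...,2].astype(int)-p[...,0])>40)
q=W[m]; print(len(q),q.min(0),q.max(0))
c=np.hstack([cv2.resize(p[200:350,290:450],(600,560))]); cv2.imwrite('pics/s5.png',c)"
```

```text
0 total [-0.0132  0.0053  0.3488] rows 3 each [-0.0044  0.0018  0.1163] | turn [ 0.0001 -0.0003  0.0009] rows 1 each [ 0.0001 -0.0003  0.0009]
806 [ 0.47721803 -0.03634204  0.13122766] [0.60747593 0.00697976 0.17345895]
```

View pics/s5.png

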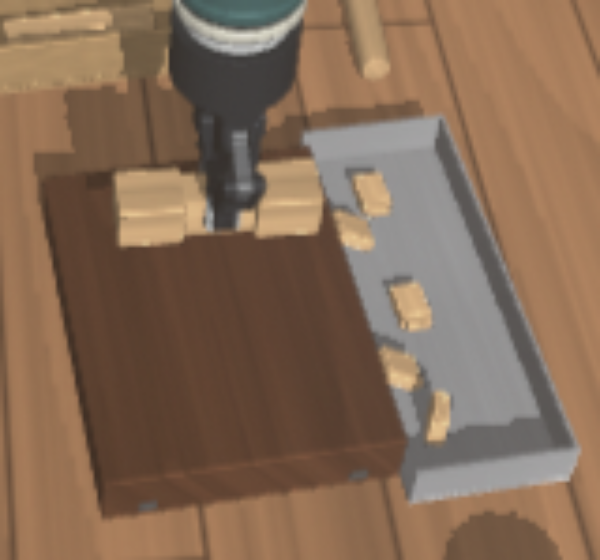

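The blank hangs level in the gripper above the middle of the board, at crop (220,205), and all five chips are in the tray. Lowering and releasing it.

Request:
jog_arm([
  [[-0.0132, 0.0053, 0.1, 0, 0, 0, 0], [0, 0, 0.12, 0, 0, 0, 0], [0, 0, 0.07, 0, 0, 0, 0], [0, 0, 0.035, 0, 0, 0, 0], [0, 0, 0.015, 0, 0, 0, 0], [0, 0, 0.008, 0, 0, 0, 0], [0, 0, 0, 0, 0, 0, 0], [0, 0, 0, 0, 0, 0, 0]],
])

```text
time: 26.67
eef_pos: [0.5479, -0.0112, 0.058]
orientation: [3.142, 0.003, -3.115]
force: [0.1, 0.6, -1.1]
width: 0.249
finger_force: 40.4
```

Request:
jog_arm([
  [[0, 0, 0.006, 0, 0, 0, 0], [0, 0, 0.004, 0, 0, 0, 0], [0, 0, 0, 0, 0, 0, 0], [0, 0, 0, 0, 0, 0, 0]],
])

```text
time: 27.0
eef_pos: [0.5472, -0.0115, 0.0547]
orientation: [-3.142, 0.001, -3.116]
force: [0.1, -0.6, -1.4]
width: 0.25
finger_force: 40.4
```

Request:
jog_arm([
  [[0, 0, 0.003, 0, 0, 0, 0], [0, 0, 0, 0, 0, 0, 0], [0, 0, 0, 0, 0, 0, 0.5], [0, 0, 0, 0, 0, 0, 0.5], [0, 0, 0, 0, 0, 0, 0.5], [0, 0, 0, 0, 0, 0, 0.5], [0, 0, 0, 0, 0, 0, 0.5], [0, 0, -0.06, 0, 0, 0, 0.5], [0, 0, -0.14, 0, 0, 0, 0.5], [0, 0, -0.14, 0, 0, 0, 0.5], [0, 0, -0.14, 0, 0, 0, 0.5], [0, 0.14, 0, 0, 0, 0, 0.5], [0, 0.14, 0, 0, 0, 0, 0.5], [0, 0.14, 0, 0, 0, 0, 0.5], [0, 0.14, 0, 0, 0, 0, 0.5], [0, 0.14, 0, 0, 0, 0, 0.5], [0, 0.14, 0, 0, 0, 0, 0.5], [0, 0.14, 0, 0, 0, 0, 0.5], [0, 0, 0, 0, 0, 0, 0.5], [0, 0, 0, 0, 0, 0, 0.5]],
])

```text
time: 28.67
eef_pos: [0.5397, 0.2362, 0.1733]
orientation: [3.141, 0.0, -3.111]
force: [-0.1, -0.6, -0.6]
width: 0.504
finger_force: 0.0
```

```bash
python3 -c "
from h import *
for c in ('top','side'):
    p,d=read_camera(c); W=cloud(c,d)
    m=(abs(W[...,0]-.546)<.09)&(abs(W[...,1]+.011)<.05)&(W[...,2]>.07)&(W[...,2]<.1); print('blank',rect(W[m]),np.median(W[m][:,2]))
    m=(W[...,2]>.088)&(W[...,2]<.1)&(abs(W[...,0]-.485)<.09)&(abs(W[...,1]+.343)<.09); print('scraper',rect(W[m]),np.median(W[m][:,2]))
    m=(abs(W[...,0]-.72)<.1)&(abs(W[...,1]+.318)<.1)&(W[...,2]>.07)&(W[...,2]<.1); print('mug',rect(W[m]))
    cv2.imwrite(f'pics/f_{c}.png',p)
    if c=='top': t=p
cv2.imwrite('pics/f.png',np.hstack([cv2.resize(t[90:350,130:540],(410,560)),cv2.resize(p[130:450,220:480],(380,560))]))"
```

```text
blank c=(545.6,-9.3) size=(130,36) longaxis=0.8deg n=777 0.07852726532373645
scraper c=(484.0,-339.8) size=(109,24) longaxis=18.8deg n=462 0.09385139338412453
mug c=(712.6,-317.2) size=(91,76) longaxis=13.3deg n=332
blank c=(547.0,-13.0) size=(131,39) longaxis=0.5deg n=599 0.07776317846559853
scraper c=(483.7,-344.3) size=(110,24) longaxis=18.3deg n=609 0.094072459802832
mug c=(719.6,-327.9) size=(90,76) longaxis=82.2deg n=449
```

View pics/f.png

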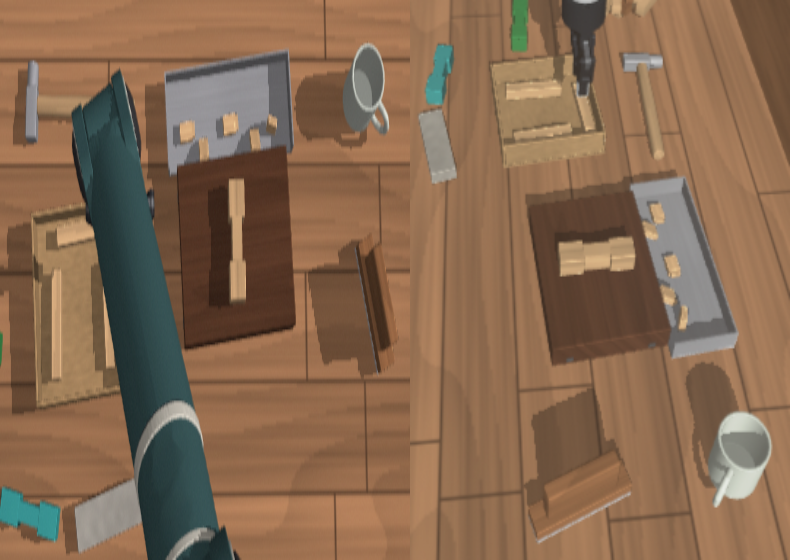

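The last picture shows everything as the task asks:
- **Blank:** flat in the middle of the board at (237,240).
- **Chips:** all five in the tray.
- **Scraper:** upright where it was found.
- **Sticks:** all three still in the carton.
- **Bystanders:** the mug, hammer and whetstone have not been moved.
- **Arm:** clear of everything.

```bash
python3 -c "
from cell import *
print(close_job())"
```

```text
the job is handed in; nothing more can be done
None
```

The job is handed in, with no verdict returned; at the last look all five chips were in the tray, the scraper stood upright within a few mm of its starting place, and the waisted blank lay flat and released about 2 mm from the middle of the board.

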